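# Shut and latch the gate of the solvent bottle bay

### The arm

A 6-joint arm with a two-finger parallel gripper is mounted at the origin on a cart in front of the work surface, level with it; the furniture and walls round the work are solid. World frame = base frame: x ahead of the robot, y to its left, z up, the work surface at z = 0. Lengths are in mm, angles in rad, forces in N, time in s.
With the tool pointing down it reaches from about 350 to 775 mm from the base axis. Payload 7.3 kg.
Tool frame: the origin (TCP) lies on the mounting face of the last link; the fingertips stand 178 mm ahead of it and the grasp point (between the pads) lies 159 mm ahead of it (bot.grip_point_offset is the distance from the TCP to the grasp point, in mm); x points along the fingers, y is the direction in which the jaws open and shut, and the axes are right-handed (so a half turn about x gives the same grasp; the last joint's range is limited). The gripper opens to 92 mm and grips with 3 to 60 N. Pads are 19 mm wide; open, the fingers measure 130 mm over their backs; the gripper's body (75 mm by 190 mm) begins 47 mm behind the grasp point.
Start: joints at [-1.423, 0.342, 1.524, -0, 1.275, -0.146], TCP at [152.055, -502.501, 404.741] pointing down, gripper open.
Joint ranges: [-2.53, 2.53], [-0.77, 2.02], [0.04, 2.7], [-1, 4.14], [0.28, 2.66], [-3.11, 3.11]. Speed limits (rad/s): [2.57, 2.57, 3.14, 3.14, 3.14, 3.14].

### API

Orientations are given as [roll, pitch, yaw] about the fixed x, y, z axes, in that order (R = Rz(yaw) Ry(pitch) Rx(roll)).
In Python, from plant import bot gives the robot as it stands.
- The arm moves only by the tool arm_command, never from a script. Its argument "moves" is a list of rows, each a list of 5 numbers: the shift along the tool's x, y, z in cm, then the turn about the tool's x in degrees, then the opening, from 0 (shut) to 1 (fully open). A call has 1 to 10 rows; each row is the pose to reach, as a shift and turn from the pose measured when the call began, along the tool's axes at that moment; what a row does not reach only later rows make up. A row lasts 1/10 s, in which the tool goes at most 50 mm and 8.59 degrees, less where a joint would pass 70% of its speed; a pose out of reach is approached as far as the arm can. A call with a gripper value outside its range is refused whole. The fingers move at their own pace and stop on an object; the grip force is fixed at half the most. Time passes only in rows, so rows that repeat a pose let the fingers close. It gives the time, the measured TCP pose, the force and the opening at its end, in the units of the state.
- bot.get_obs(): the state, without advancing time (a new reading comes with each control period).
- bot.capture(name): name is "scene" or "side" or "wrist"; returns a dict with "frame" (384x512x3 uint8, blue, green, red), "K" (3x3 intrinsics, pixels), "origin" and "orientation" of the camera in the world; the wrist camera has in their place "T_tool_cam" (4x4, takes a point from camera to tool coordinates, whose origin is the TCP and whose axes are the tool frame's). Camera axes: x right, y down, z forward; pixel columns grow to the right and rows downward; lengths in mm; the calibration is good to about 2 mm. A picture is of the moment at which its call begins: read the wrist's pose just before it. There is no depth.
- bot.close_job(): hands the job in, once; it reports no verdict.
The state is a dict: "time": time; "joint_positions": joint angles; "dq": joint speeds; "tau": joint torques, N m; "tool_pos": TCP position; "tcp_rot": TCP orientation; "contact_force": force on the tool from outside, world axes, zero at the start; "moment": the same for the moment, N m; "grip_width": finger opening in mm.
Only numpy, scipy, OpenCV 4.12 (cv2) and the standard library are available. Lean on these libraries where they do the work, as an engineer would, in place of code of your own. Each camera call takes 0.05 s, during which the arm holds its last target.

### The job

The green gate of the little bottle bay is hooked back open. Take its latch bar by the red ball knob, lift the bar over the hold-back catch, swing the gate gently shut with the bar held up until the bar meets the rubber buffer of the brass closing catch, and let the bar drop into that catch so that the gate stays shut and latched. Never press the bar hard against either catch (12 N at most), and leave the bottles in the bay standing where they are.

Things in the scene. Friction and masses are not known exactly. Their poses are not given: they have to be found in the camera images.
- bay: fenced bottle bay: plywood base 8 mm thick, three fixed sides fenced with wire on posts 80 mm high. Origin on the bench under the gate's hinge axis. +x points into the bay (away from the robot at zero yaw), -y from the hinge along the opening to the closing catch. A tongue of the base along -x carries the hold-back catch. Fixed; place and yaw vary.
- gate (a joint): angle of the green gate in rad about its upright hinge: 0 = square across the opening (nominally shut, along the bay's -y), 1.57 = hooked back open (along the bay's -x). At value g a point at distance u from the hinge lies at (-u sin g, -u cos g) in the bay's frame. Starts at about 1.57; light friction, stays where it is left.
- latch_bar (a joint): lift angle of the latch bar in rad: 0 = level, down on its rest on the gate (also its height when dropped in a catch); grows as the free end is lifted, at most 0.6. It falls back to 0 by its own weight when let go (with knob about 0.15 kg). More than 0.11 clears the low cheeks of the catches; 0.15 to 0.25 clears them well and still meets the buffer.
- gate_hinge (a point): point on the gate's hinge axis at the height of the level bar (100 mm above the bench)
- bar_pivot (a point): pivot of the latch bar on the gate, 30 mm from the hinge axis along the gate, 100 mm above the bench. The bar is a square steel bar 8 x 8 mm that runs from here along the top of the gate to 196 mm from the hinge axis; it turns up about the horizontal pin square to the gate.
- knob (a point): centre of the red ball knob, 24 mm across, that stands on the bar on a thin stem: 110 mm from the pivot along the bar (140 mm from the hinge axis) and 36 mm above the bar's centre line. Pinch it from above with the fingers on the two faces of the gate. The gate's top rail and the bar below it are at most 12 mm thick there.
- holdback: dark steel hold-back catch, a fork on a post at the end of the tongue, 180 mm from the hinge; origin on the bench. Its slot is 14 mm wide and open upward, its two cheeks are 6 mm thick and rise to 112 mm above the bench (16 mm above the underside of the level bar).
- striker_plate: grey post with a slotted steel plate on top, 180 mm from the hinge at the far end of the opening; carries the brass closing catch. Origin on the bench, nominal middle. In the gate's closing direction the catch has a low square cheek (22 mm thick, top 112 mm above the bench; lift the bar over it), a 10 mm wide notch, then a tall black rubber buffer that stops a lifted bar.
- slot_middle (a point): nominal middle of the closing catch's notch, 100 mm above the bench. The brass catch is screwed on anywhere within 13 mm either side of this along the bay's x (not measured: look or feel). The buffer's face is 5 mm past the true middle of the notch, 94 to 146 mm above the bench; it gives about 3 N per mm for 2.5 mm and is then hard.
- amber_small_0_mid (a point): amber bottle with black cap and blue band, 31 mm across, 87 mm tall, standing in the bay (bystander); this point is on its axis 42 mm above its foot
- amber_small_2_mid (a point): amber bottle with black cap and white label, 30 mm across, 81 mm tall, standing in the bay (bystander); this point is on its axis 42 mm above its foot
- teal_cap_bottle_mid (a point): amber bottle with teal cap, 39 mm across, 88 mm tall, standing in the bay (bystander); this point is on its axis 42 mm above its foot

How it is judged (in metres and radians):
On the way, in this order (a step that is already met when the one before it is completed fails the run):
1. the bar is lifted clear of the hold-back catch while the gate is still there (value of joint latch_bar above 0.09 rad and value of joint gate above 1.4 rad), for 0.1 s.
2. the gate is swung to the closing catch with the bar raised (value of joint latch_bar above 0.05 rad and value of joint gate below 0.12 rad), for 0.05 s.
At the end, for the whole second after the job is handed in: The bar lies down in the notch of the closing catch (lift angle under 0.02 rad), the gate is past the catch's low cheek (gate angle between -0.12 and 0.089 rad) and at rest (value of joint latch_bar below 0.02 rad and value of joint gate between -0.12 and 0.089 rad and not (velocity of joint gate above 0.05 rad/s) and not (velocity of joint gate below -0.05 rad/s)); the robot touches nothing.
It fails at once if the bar or gate is pressed against the closing catch with more than 12 N (contact force between gate and striker_plate above 12 N).
It fails at once if the bar or gate is pressed against the hold-back catch with more than 12 N (contact force between gate and holdback above 12 N).
It fails at once if a bottle in the bay is shifted by more than 15 mm or tipped (distance of amber_small_0_mid from where it was at the start of the episode above 0.015 m or angle between amber_small_0_mid's own z axis and vertical above 0.3 rad).
It fails at once if a bottle in the bay is shifted by more than 15 mm or tipped (distance of amber_small_2_mid from where it was at the start of the episode above 0.015 m or angle between amber_small_2_mid's own z axis and vertical above 0.3 rad).
It fails at once if a bottle in the bay is shifted by more than 15 mm or tipped (distance of teal_cap_bottle_mid from where it was at the start of the episode above 0.015 m or angle between teal_cap_bottle_mid's own z axis and vertical above 0.3 rad).
It also fails if it takes over 58 s, if anything falls off the work surface, if the arm or the gripper's body presses on something with over 40 N, if the wrist force passes 120 N, or if a joint passes its speed limit or range.

## Working session

There is one attempt and no reset: what is moved stays moved. The work goes in short steps, Python scripts to look and compute and a tool call to move; the robot and the scene stay as the last step left them, time stands still between calls to the robot, and variables do not carry over. Pictures are saved under pics/ and viewed, and the job is handed in when it is done.

Besides the shell and the picture viewer there is one more tool, called after ">>>" as name([rows], argument=value, ...), one row to a line, values as JSON. arm_command: Moves the arm, as the interface text tells. Its arguments: {"type":"object","properties":{"moves":{"type":"array"}},"required":["moves"]}

```bash
mkdir -p pics; ls
python3 - <<'E'
from plant import bot
import cv2
o=bot.get_obs();print({k:(v if isinstance(v,(int,float)) else [round(float(x),3) for x in v]) for k,v in o.items()})
for n in ["scene","side","wrist"]:
    c=bot.capture(n);cv2.imwrite(f"pics/{n}0.png",c["frame"])
    print(n,{k:v for k,v in c.items() if k!="frame"})
E
```

```text
pics
{'time': 0.0, 'joint_positions': [-1.423, 0.343, 1.525, -0.0, 1.275, -0.146], 'dq': [-0.001, 0.0, 0.001, 0.001, -0.0, -0.002], 'tau': [0.001, -43.123, -24.422, 0.072, 0.056, -0.0], 'tool_pos': [152.045, -502.354, 404.039], 'tcp_rot': [-1.695, 1.569, 1.741], 'contact_force': [-0.377, -0.043, 0.202], 'moment': [-0.017, -0.029, -0.018], 'grip_width': 91.68180082250822}
scene {'K': array([[438.09720177,   0.        , 258.52323328],
       [  0.        , 438.09720177, 191.16538416],
       [  0.        ,   0.        ,   1.        ]]), 'origin': array([549.99046537, 684.23607241, 694.3137262 ]), 'orientation': array([-2.33255061,  0.01328162,  3.11825274])}
side {'K': array([[479.17127564,   0.        , 260.13568758],
       [  0.        , 479.17127564, 193.21885554],
       [  0.        ,   0.        ,   1.        ]]), 'origin': array([426.81384453, 829.63919425, 452.14312614]), 'orientation': array([-1.97427116, -0.02453878, -2.96595626])}
wrist {'K': array([[295.86385067,   0.        , 257.82603604],
       [  0.        , 295.86385067, 192.22824132],
       [  0.        ,   0.        ,   1.        ]]), 'T_tool_cam': array([[ 6.62809465e-04, -2.44662620e-01,  9.69608046e-01,
         2.03461463e+01],
       [ 9.99999716e-01, -1.85646387e-04, -7.30429178e-04,
         7.51277346e-01],
       [ 3.58712947e-04,  9.69608255e-01,  2.44662428e-01,
        -6.57697396e+01],
       [ 0.00000000e+00,  0.00000000e+00,  0.00000000e+00,
         1.00000000e+00]])}
```

View pics/scene0.png

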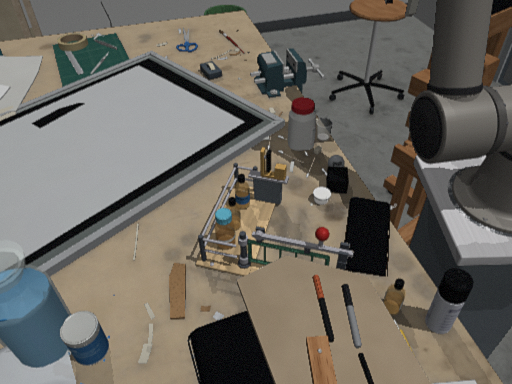

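View pics/side0.png

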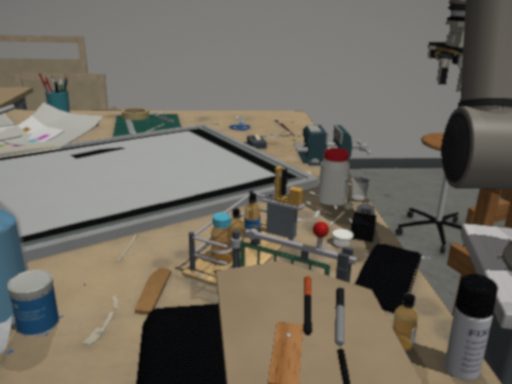

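View pics/wrist0.png

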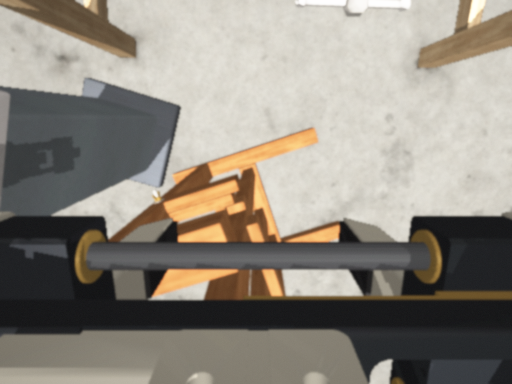

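```bash
cat > h.py <<'E'
import numpy as np, cv2
from scipy.spatial.transform import Rotation as Ro
def cam(c,o=None):
    if "origin" in c: return c["K"],np.array(c["origin"]),Ro.from_euler("xyz",c["orientation"]).as_matrix()
    T=np.eye(4);T[:3,:3]=Ro.from_euler("xyz",o["tcp_rot"]).as_matrix();T[:3,3]=o["tool_pos"];T=T@c["T_tool_cam"]
    return c["K"],T[:3,3],T[:3,:3]
def ray(C,p):
    K,o,R=C;d=R@np.linalg.solve(K,[p[0],p[1],1.]);return o,d/np.linalg.norm(d)
def onz(C,p,z):
    o,d=ray(C,p);return o+d*(z-o[2])/d[2]
def tri(rs):
    A=sum(np.eye(3)-np.outer(d,d) for o,d in rs);b=sum((np.eye(3)-np.outer(d,d))@o for o,d in rs)
    x=np.linalg.solve(A,b);return x,[float(np.linalg.norm(np.cross(x-o,d))) for o,d in rs]
def proj(C,X):
    K,o,R=C;q=K@(R.T@(np.asarray(X)-o));return q[:2]/q[2]
def red(f):
    h=cv2.cvtColor(f,cv2.COLOR_BGR2HSV)
    m=(((h[...,0]<6)|(h[...,0]>174))&(h[...,1]>170)&(h[...,2]>70)).astype(np.uint8)
    n,l,s,c=cv2.connectedComponentsWithStats(m)
    return [(s[i].tolist(),c[i].round(1).tolist()) for i in range(1,n) if s[i,4]>15]
E
python3 - <<'E'
from plant import bot
from h import *
for n,(x0,y0,x1,y1) in {"scene":(180,130,370,290),"side":(170,150,370,290)}.items():
    c=bot.capture(n);f=c["frame"];print(n,red(f))
    cv2.imwrite(f"pics/{n}z.png",cv2.resize(f[y0:y1,x0:x1],None,fx=4,fy=4,interpolation=cv2.INTER_CUBIC))
E
```

```text
scene [([293, 98, 21, 16, 259], [302.9, 104.9]), ([316, 228, 13, 12, 118], [322.3, 233.2])]
side [([325, 149, 23, 12, 230], [336.3, 154.3]), ([314, 222, 14, 15, 158], [320.4, 228.9])]
```

View pics/scenez.png

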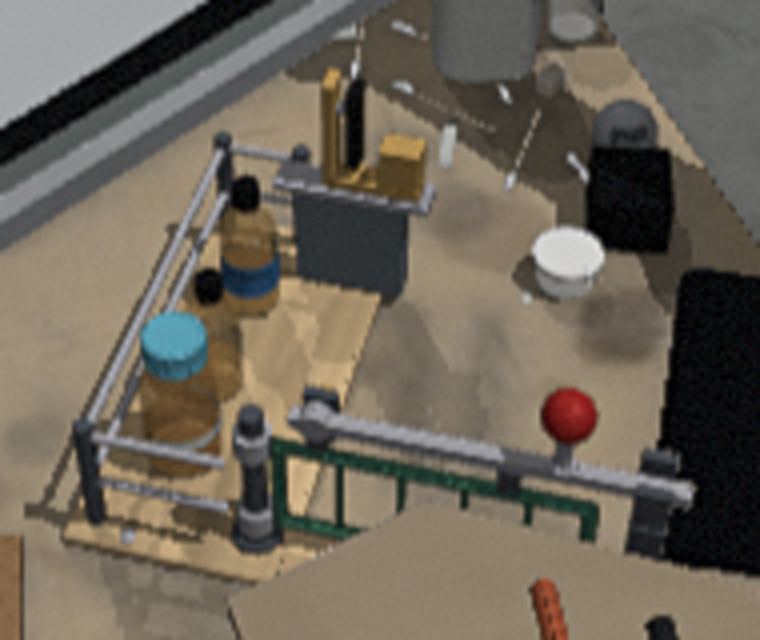

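View pics/sidez.png

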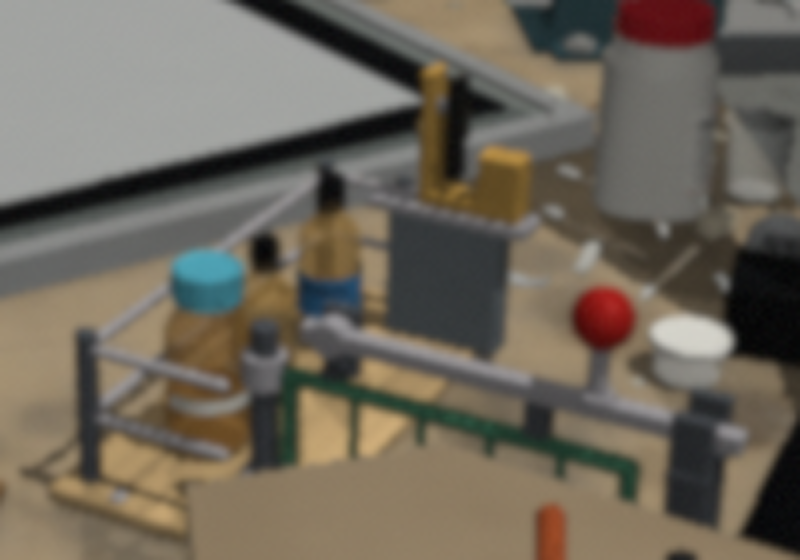

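Run:
```python
from plant import bot
from h import *
S=cam(bot.capture("scene"));D=cam(bot.capture("side"))
print("knob",tri([ray(S,(322.3,233.4)),ray(D,(320.6,228.9))]), onz(S,(322.3,233.4),136),onz(D,(320.6,228.9),136))
zs=lambda x,y:(180+x/4,130+y/4); zd=lambda x,y:(170+x/4,150+y/4)
for nm,a,b in [("pivot",(320,418),(332,330)),("barend",(688,494),(738,438)),("cheekTopR_near",(425,143),(530,160)),("buffertop",(355,82),(458,80)),
   ("cheekTopL_near",(382,146),(485,158))]:
    X,e=tri([ray(S,zs(*a)),ray(D,zd(*b))]);print(nm,X.round(1),np.round(e,1), onz(S,zs(*a),X[2].clip(0)).round(1))
print("bar100",onz(S,zs(320,418),100),onz(S,zs(688,494),100))
print("bar100d",onz(D,zd(332,330),100),onz(D,zd(738,438),100))
```

```text
knob (array([440.08752019, 204.49316346, 134.76834965]), [0.8481546486653954, 0.8481546486655277]) [439.49661343 205.12442384 136.        ] [440.79536934 207.67331384 136.        ]
pivot [544.4 175.1 101.7] [1.2 1.2] [543.3 174.4 101.7]
barend [388.4 221.2 100. ] [0.7 0.7] [387.7 220.9 100. ]
cheekTopR_near [484.8  -7.7 104.8] [0.7 0.7] [484.2  -8.1 104.8]
buffertop [521.3 -16.6 138.7] [1.2 1.2] [520.2 -17.4 138.7]
cheekTopL_near [506.6  -8.1 103.3] [0.2 0.2] [506.4  -8.3 103.3]
bar100 [543.31998676 172.94540616 100.        ] [387.68869154 220.89268339 100.        ]
bar100d [545.9645466  172.88598032 100.        ] [389.06614386 221.78117019 100.        ]
```

```bash
cat >> h.py <<'E'
def togo(o,target,yangle=None):
    R=Ro.from_euler("xyz",o["tcp_rot"]).as_matrix();d=R.T@(np.array(target)-np.array(o["tool_pos"]))
    ya=np.degrees(np.arctan2(R[1,1],R[0,1]))
    # turn about tool x which points down: +turn lowers world yaw
    t=None if yangle is None else (-(yangle-ya)+180)%360-180
    return (d/10).round(2),"yang",round(ya,1),"turn",None if t is None else round(t,1)
E
python3 - <<'E'
from plant import bot
from h import *
o=bot.get_obs()
print(Ro.from_euler("xyz",o["tcp_rot"]).as_matrix().round(3))
print(togo(o,(400,-280,420),73));print(togo(o,(440,205,420),73));
E
```

```text
[[-0.     0.29  -0.957]
 [ 0.    -0.957 -0.29 ]
 [-1.    -0.    -0.   ]]
(array([ -1.54, -14.11, -30.18]), 'yang', np.float64(-73.2), 'turn', np.float64(-146.2))
(array([ -1.53, -59.38, -48.05]), 'yang', np.float64(-73.2), 'turn', np.float64(-146.2))
```

>>> arm_command([
  [-1.5, -14, -30, 34, 1],
  [-1.5, -14, -30, 34, 1],
  [-1.5, -14, -30, 34, 1],
  [-1.5, -14, -30, 34, 1],
  [-1.5, -14, -30, 34, 1],
  [-1.5, -14, -30, 34, 1],
  [-1.5, -30, -40, 34, 1],
  [-1.5, -40, -40, 34, 1],
  [-1.5, -50, -44, 34, 1],
  [-1.5, -55, -44, 34, 1],
])

```text
time: 1.35
tool_pos: [396.9, -117.9, 418.7]
tcp_rot: [-2.387, 1.57, 0.455]
contact_force: [0.5, 0.3, 0.6]
grip_width: 91.8
```

Run:
```python
from plant import bot
from h import *
o=bot.get_obs()
print(togo(o,(480,100,420),-107))
```

```text
(array([ -0.12, -23.27,  -1.51]), 'yang', np.float64(-107.2), 'turn', np.float64(-0.2))
```

>>> arm_command([
  [0, -23.3, -1.5, 0, 1],
  [0, -23.3, -1.5, 0, 1],
  [0, -23.3, -1.5, 0, 1],
  [0, -23.3, -1.5, 0, 1],
  [0, -23.3, -1.5, 0, 1],
  [0, -23.3, -1.5, 0, 1],
  [0, -23.3, -1.5, 0, 1],
])

```text
time: 2.05
tool_pos: [479.9, 100.9, 418.5]
tcp_rot: [0.754, 1.57, -2.686]
contact_force: [1.3, 0.6, 0.1]
grip_width: 91.8
```

Run:
```python
from plant import bot
from h import *
o=bot.get_obs();c=bot.capture("wrist");cv2.imwrite("pics/w1.png",c["frame"])
cv2.imwrite("pics/w1z.png",cv2.resize(c["frame"],(800,600),interpolation=cv2.INTER_CUBIC))
C=cam(c,o);print(np.round(o["tool_pos"],1),np.abs(o["dq"]).max(),C[1]);np.savez("w1.npz",K=C[0],o=C[1],R=C[2])
for s,p in red(c["frame"]): print(s,p,onz(C,p,136))
```

```text
[479.9 100.9 418.5] 0.03844577814094995 [543.00668211  80.85875143 398.11495378]
```

View pics/w1z.png

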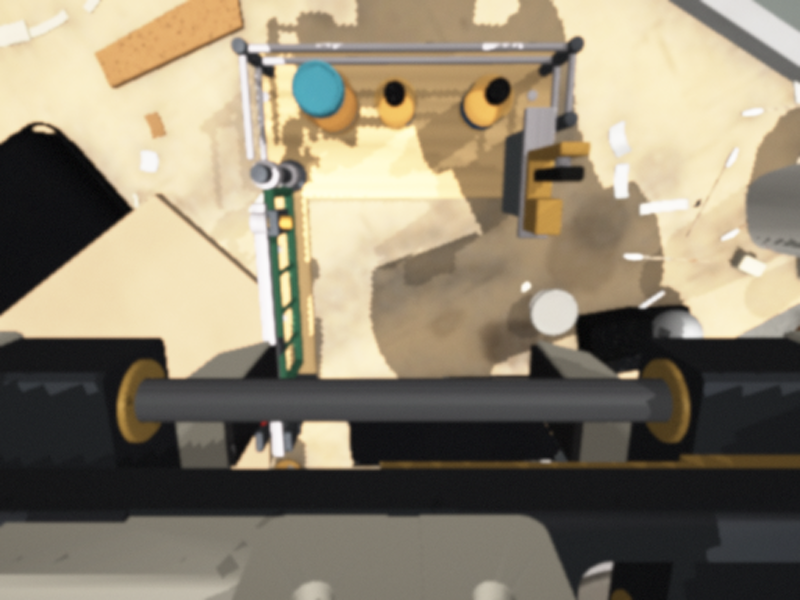

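Run:
```python
import cv2
f=cv2.imread("pics/w1.png")
cv2.imwrite("pics/w1a.png",cv2.resize(f[60:160,310:390],None,fx=6,fy=6,interpolation=cv2.INTER_CUBIC))
cv2.imwrite("pics/w1b.png",cv2.resize(f[90:300,140:240],None,fx=2.8,fy=2.8,interpolation=cv2.INTER_CUBIC))
```

```text
(no output)
```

View pics/w1a.png

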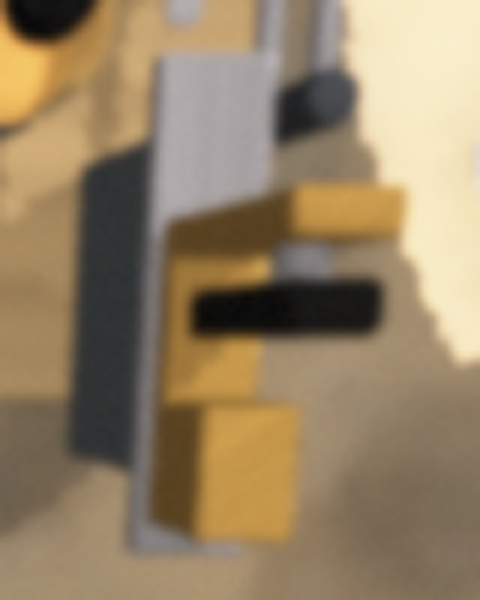

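View pics/w1b.png

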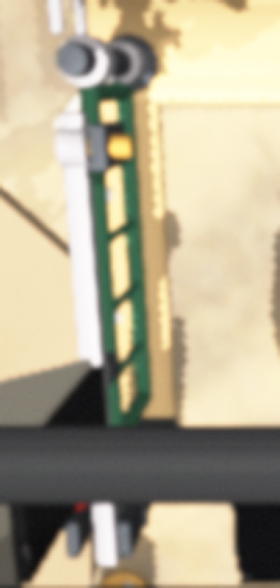

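Run:
```python
from h import *
w=np.load("w1.npz");C=(w["K"],w["o"],w["R"])
yaw=np.arctan2(-48.3,156);ex=np.array([np.cos(yaw),np.sin(yaw)]);ey=np.array([-ex[1],ex[0]])
H=np.array([544.,173.9])+30*ex
print("yaw",yaw,"H",H)
bay=lambda X:((X[:2]-H)@ex,(X[:2]-H)@ey)
a=lambda x,y:(310+x/6,60+y/6)
b=lambda x,y:(140+x/2.8,90+y/2.8)
for n,p,z in [("chk in",a(202,403),112),("chk in r",a(302,403),112),("chk out l",a(197,541),112),("chk out r",a(295,541),112),("buf low l",a(193,335),94),("buf top r",a(380,332),146),("buf top l",a(270,332),146),
 ("bar axis near pivot",b(70,180),104),("bar axis far",b(87,350),104),("bar axis end",b(105,540),104),("plate l in",a(160,55),90),("plate l out",a(130,548),90)]:
    X=onz(C,p,z);print(n,X.round(1),np.round(bay(X),1))
```

```text
yaw -0.3002547374534081 H [572.65783534 165.02709329]
chk in [510.7   6.3 112. ] [ -12.3 -169.9]
chk in r [506.   -8.7 112. ] [ -12.3 -185.7]
chk out l [489.8  12.  112. ] [ -33.9 -170.7]
chk out r [485.1  -3.  112. ] [ -33.9 -186.4]
buf low l [519.8   0.6  94. ] [  -1.8 -172.7]
buf top r [516.6 -10.3 146. ] [  -1.7 -184.1]
buf top l [521.1   4.1 146. ] [  -1.7 -169. ]
bar axis near pivot [536.1 179.8 104. ] [-39.3   3.3]
bar axis far [475.  197.1 104. ] [-102.7    1.7]
bar axis end [398.7 219.  104. ] [-1.821e+02  1.000e-01]
plate l in [564.   -5.3  90. ] [  42.1 -165.3]
plate l out [487.9  18.   90. ] [ -37.5 -165.5]
```

Run:
```python
from plant import bot
from h import *
o=bot.get_obs()
print(togo(o,(439.7,205.5,345),np.degrees(-.3)-90))
```

```text
(array([ 7.36, -8.89,  6.94]), 'yang', np.float64(-107.1), 'turn', np.float64(0.0))
```

>>> arm_command([
  [2, -8.9, 6.9, 0, 1],
  [4, -8.9, 6.9, 0, 1],
  [7.3, -8.9, 6.9, 0, 1],
  [7.3, -8.9, 6.9, 0, 1],
  [7.3, -8.9, 6.9, 0, 1],
  [7.3, -8.9, 6.9, 0, 1],
])

```text
time: 2.7
tool_pos: [441.2, 204.3, 347.3]
tcp_rot: [-2.746, 1.568, 0.094]
contact_force: [-0.8, 0.9, 0.2]
grip_width: 91.9
```

Run:
```python
from plant import bot
from h import *
o=bot.get_obs();c=bot.capture("wrist")
cv2.imwrite("pics/w2z.png",cv2.resize(c["frame"],(800,600),interpolation=cv2.INTER_CUBIC))
C=cam(c,o);print(np.round(o["tool_pos"],1),np.abs(o["dq"]).max(),C[1])
for s,p in red(c["frame"]): print(s,p,onz(C,p,136))
print(togo(o,(439.7,205.5,295),np.degrees(-.3)-90),proj(C,(439.7,205.5,136)))
```

```text
[441.2 204.3 347.3] 0.006069145681313287 [504.24719017 183.99211306 327.11640583]
[239, 203, 32, 33, 830] [254.2, 219.2] [441.35198522 206.64751731 136.        ]
(array([ 5.23, -0.07,  0.19]), 'yang', np.float64(-107.3), 'turn', np.float64(-0.1)) [256.52970785 220.91974417]
```

View pics/w2z.png

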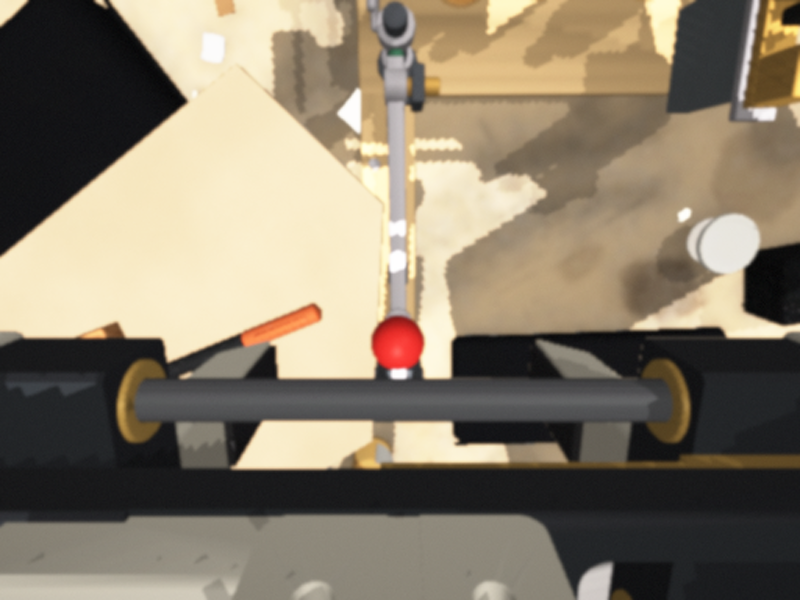

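>>> arm_command([
  [3, -0.1, 0.1, 0, 1],
  [5.2, -0.1, 0.1, 0, 1],
  [5.2, -0.1, 0.1, 0, 1],
  [5.2, -0.1, 0.1, 0, 0.5],
  [5.2, -0.1, 0.1, 0, 0.15],
  [5.2, -0.1, 0.1, 0, 0.15],
  [5.2, -0.1, 0.1, 0, 0.15],
  [5.2, -0.1, 0.1, 0, 0.15],
])

```text
time: 3.55
tool_pos: [440.7, 205.6, 295.8]
tcp_rot: [-2.678, 1.567, 0.162]
contact_force: [0.4, 0.4, -0.4]
grip_width: 56.1
```

Run:
```python
from plant import bot
from h import *
o=bot.get_obs();c=bot.capture("wrist");o2=bot.get_obs()
cv2.imwrite("pics/w3z.png",c["frame"])
print({k:np.round(v,2) for k,v in o2.items()})
```

```text
{'time': np.float64(3.6), 'joint_positions': array([ 0.28,  0.39,  1.78, -0.  ,  0.96,  2.15]), 'dq': array([ 0.  ,  0.01,  0.  ,  0.  , -0.  ,  0.  ]), 'tau': array([-3.000e-02, -4.157e+01, -2.016e+01, -1.000e-02, -1.000e-01,
       -0.000e+00]), 'tool_pos': array([440.66, 205.63, 295.7 ]), 'tcp_rot': array([-2.68,  1.57,  0.16]), 'contact_force': array([ 0.07, -0.23, -0.45]), 'moment': array([ 0.04, -0.01,  0.03]), 'grip_width': np.float64(52.16)}
```

View pics/w3z.png

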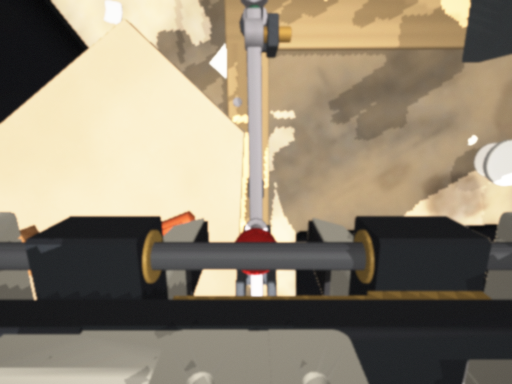

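>>> arm_command([
  [0, 0, 0, 0, 0.27],
  [0, 0, 0, 0, 0.25],
  [0, 0, 0, 0, 0.25],
  [0, 0, 0, 0, 0.2],
  [0, 0, 0, 0, 0],
  [0, 0, 0, 0, 0],
])

```text
time: 4.2
tool_pos: [440.7, 205.6, 295.7]
tcp_rot: [-2.68, 1.567, 0.161]
contact_force: [1.0, 0.5, -0.2]
grip_width: 22.4
```

Run:
```python
from plant import bot
from h import *
o=bot.get_obs();c=bot.capture("wrist");o2=bot.get_obs()
print({k:np.round(v,2) for k,v in o2.items()})
```

```text
{'time': np.float64(4.25), 'joint_positions': array([ 0.28,  0.39,  1.78, -0.  ,  0.96,  2.15]), 'dq': array([ 0., -0.,  0.,  0.,  0.,  0.]), 'tau': array([-1.300e-01, -4.148e+01, -2.009e+01, -7.000e-02, -1.000e-01,
        1.000e-02]), 'tool_pos': array([440.66, 205.66, 295.65]), 'tcp_rot': array([-2.67,  1.57,  0.17]), 'contact_force': array([0.9 , 0.75, 0.53]), 'moment': array([0.05, 0.01, 0.  ]), 'grip_width': np.float64(22.23)}
```

>>> arm_command([
  [-0.27, 0, -0.1, 0, 0],
  [-0.54, 0, -0.19, 0, 0],
  [-0.81, 0, -0.3, 0, 0],
  [-1.08, 0, -0.41, 0, 0],
  [-1.34, 0, -0.53, 0, 0],
  [-1.6, 0, -0.66, 0, 0],
  [-1.85, 0, -0.79, 0, 0],
  [-2.1, 0, -0.93, 0, 0],
  [-2.1, 0, -0.93, 0, 0],
  [-2.1, 0, -0.93, 0, 0],
])

```text
time: 5.25
tool_pos: [449.5, 202.9, 316.7]
tcp_rot: [-2.655, 1.567, 0.185]
contact_force: [-0.0, -1.2, -2.8]
grip_width: 21.8
```

Run:
```python
from plant import bot
from h import *
o=bot.get_obs();c=bot.capture("side");d=bot.capture("scene");o2=bot.get_obs()
print({k:np.round(v,2) for k,v in o2.items()})
a=cv2.resize(c["frame"][150:290,170:370],None,fx=3,fy=3);b=cv2.resize(d["frame"][130:270,180:380],None,fx=3,fy=3)
cv2.imwrite("pics/l.png",cv2.resize(np.vstack([a,b]),(428,600)))
```

```text
{'time': np.float64(5.35), 'joint_positions': array([ 0.27,  0.38,  1.74, -0.  ,  1.02,  2.14]), 'dq': array([ 0.,  0.,  0., -0.,  0.,  0.]), 'tau': array([ 1.000e-01, -4.304e+01, -2.169e+01, -3.000e-02,  2.000e-02,
        0.000e+00]), 'tool_pos': array([449.43, 202.89, 316.6 ]), 'tcp_rot': array([-2.67,  1.57,  0.17]), 'contact_force': array([ 1.13, -0.28, -2.37]), 'moment': array([ 0.15, -0.01,  0.02]), 'grip_width': np.float64(21.86)}
```

View pics/l.png

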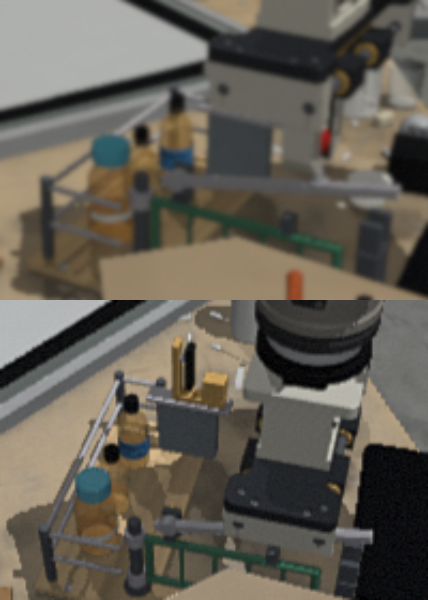

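>>> arm_command([
  [0, 0.34, 0, -1.5, 0],
  [0, 0.68, -0.02, -3, 0],
  [0, 1.37, -0.07, -6, 0],
  [0, 2.05, -0.16, -9, 0],
  [0, 2.72, -0.29, -12, 0],
  [0, 3.39, -0.45, -15, 0],
  [0, 4.04, -0.64, -18, 0],
  [0, 4.69, -0.87, -21, 0],
  [0, 5.0, -1.0, -22.5, 0],
  [0, 5.0, -1.0, -22.5, 0],
])

```text
time: 6.35
tool_pos: [444.8, 151.9, 316.7]
tcp_rot: [-3.091, 1.565, 0.142]
contact_force: [5.1, 0.4, -5.4]
grip_width: 22.4
```

```bash
cat >> h.py <<'E'
H=np.array([574.4,164.3]);YAW=-.3
def stat(o):
    p=np.array(o["tool_pos"]);R=Ro.from_euler("xyz",o["tcp_rot"]).as_matrix()
    g=p+159*R[:,0];v=g[:2]-H;r=np.linalg.norm(v);th=np.degrees(np.arctan2(v[1],v[0]))%360
    ya=np.degrees(np.arctan2(R[1,1],R[0,1]))
    f=R.T@np.array(o["contact_force"])
    print("t",round(o["time"],2),"grip",g.round(1),"r",round(r,1),"g deg",round(np.degrees(YAW)+270-th,2),"jaw: deg to go",round(np.degrees(YAW)-ya,2),"Ftool",f.round(1),"w",round(o["grip_width"],1))
E
python3 - <<'E'
from plant import bot
from h import *
stat(bot.get_obs())
E
```

```text
t 6.35 grip [445.7 152.  157.7] r 129.3 g deg 67.36 jaw: deg to go 67.59 Ftool [ 5.5  0.1 -5. ] w 22.4
```

>>> arm_command([
  [0, 0.34, -0.1, -1.5, 0],
  [0, 0.68, -0.12, -3, 0],
  [0, 1.35, -0.17, -6, 0],
  [0, 2.02, -0.26, -9, 0],
  [0, 2.69, -0.38, -12, 0],
  [0, 3.35, -0.54, -15, 0],
  [0, 4.0, -0.73, -18, 0],
  [0, 4.63, -0.96, -21, 0],
  [0, 4.95, -1.08, -22.5, 0],
  [0, 4.95, -1.08, -22.5, 0],
])

```text
time: 7.35
tool_pos: [460.2, 103.6, 316.7]
tcp_rot: [2.85, 1.565, 0.191]
contact_force: [2.6, 1.5, -4.3]
grip_width: 22.3
```

Run:
```python
from plant import bot
from h import *
stat(bot.get_obs())
c=bot.capture("scene");cv2.imwrite("pics/m.png",cv2.resize(c["frame"][110:290,170:400],None,fx=3,fy=3));stat(bot.get_obs())
```

```text
t 7.35 grip [461.2 103.8 157.7] r 128.4 g deg 44.7 jaw: deg to go 45.14 Ftool [ 4.3 -0.1 -3. ] w 22.3
t 7.4 grip [461.  104.  157.6] r 128.4 g deg 44.8 jaw: deg to go 45.17 Ftool [ 4.4 -0.3 -4.2] w 22.2
```

View pics/m.png

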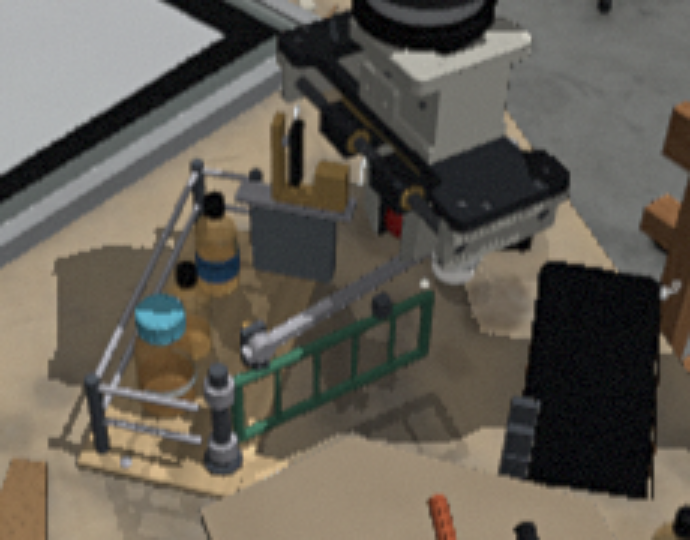

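>>> arm_command([
  [0, 0.33, -0.1, -1.5, 0],
  [0, 0.67, -0.14, -3, 0],
  [0, 1.34, -0.19, -6, 0],
  [0, 2.01, -0.28, -9, 0],
  [0, 2.67, -0.4, -12, 0],
  [0, 3.32, -0.56, -15, 0],
  [0, 3.97, -0.75, -18, 0],
  [0, 4.6, -0.97, -21, 0],
  [0, 5.22, -1.23, -24, 0],
  [0, 5.22, -1.23, -24, 0],
])

```text
time: 8.4
tool_pos: [495.3, 63.2, 316.7]
tcp_rot: [2.435, 1.565, 0.193]
contact_force: [0.7, 0.2, -2.4]
grip_width: 21.9
```

Run:
```python
from plant import bot
from h import *
stat(bot.get_obs())
c=bot.capture("scene");cv2.imwrite("pics/m2.png",cv2.resize(c["frame"][110:290,170:400],None,fx=3,fy=3));stat(bot.get_obs())
o=bot.get_obs();w=bot.capture("wrist");cv2.imwrite("pics/m2w.png",w["frame"])
C=cam(w,o);np.savez("w2.npz",K=C[0],o=C[1],R=C[2])
```

```text
t 8.4 grip [496.2  63.4 157.7] r 127.7 g deg 20.6 jaw: deg to go 21.21 Ftool [ 2.4  0.4 -0.6] w 21.9
t 8.45 grip [495.8  63.6 157.6] r 127.7 g deg 20.76 jaw: deg to go 21.29 Ftool [ 2.6  1.1 -0.4] w 22.4
```

View pics/m2.png

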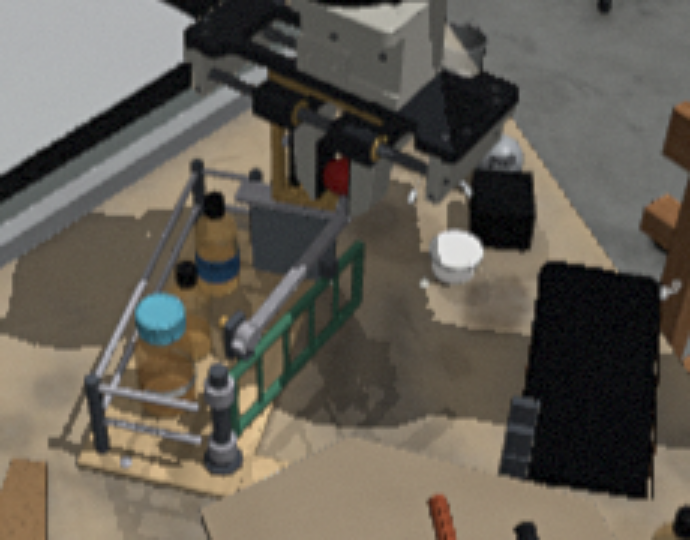

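View pics/m2w.png

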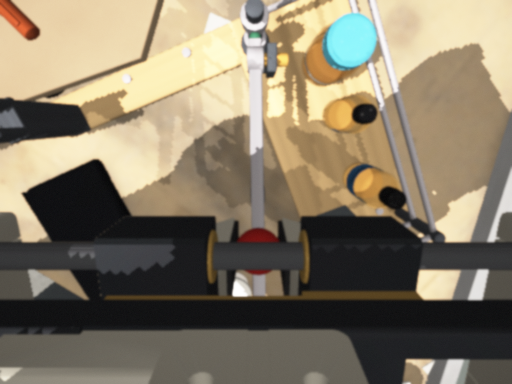

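>>> arm_command([
  [0, 0.34, -0.01, -1.5, 0],
  [0, 0.68, -0.02, -3, 0],
  [0, 1.03, -0.04, -4.5, 0],
  [0, 1.37, -0.07, -6, 0],
  [0, 1.71, -0.11, -7.5, 0],
  [0, 2.05, -0.16, -9, 0],
  [0, 2.4, -0.22, -10.5, 0],
  [0, 2.72, -0.29, -12, 0],
  [0, 2.95, -0.34, -13, 0],
  [0, 2.95, -0.34, -13, 0],
])

```text
time: 9.5
tool_pos: [520.5, 47.9, 316.6]
tcp_rot: [2.316, 1.565, 0.302]
contact_force: [2.5, 4.1, -6.3]
grip_width: 22.2
```

```bash
sed -i 's/^H=.*/H=np.array([575.3,167.2]);YAW=-.3/' h.py
python3 - <<'E'
from plant import bot
from h import *
stat(bot.get_obs())
c=bot.capture("scene");cv2.imwrite("pics/m3.png",cv2.resize(c["frame"][110:290,170:400],None,fx=3,fy=3));stat(bot.get_obs())
E
```

```text
t 9.5 grip [521.3  48.1 157.7] r 130.7 g deg 7.2 jaw: deg to go 8.22 Ftool [ 6.3  0.5 -4.7] w 22.2
t 9.55 grip [521.2  48.2 157.7] r 130.7 g deg 7.24 jaw: deg to go 8.25 Ftool [ 6.1  1.  -4.8] w 22.3
```

View pics/m3.png

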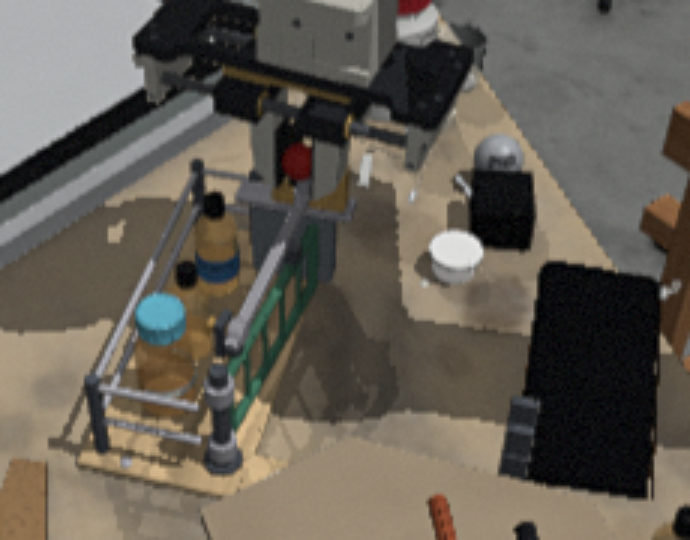

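>>> arm_command([
  [0, 0.1, -0.06, -0.5, 0],
  [0, 0.2, -0.08, -1, 0],
  [0, 0.3, -0.1, -1.5, 0],
  [0, 0.4, -0.11, -2, 0],
  [0, 0.5, -0.12, -2.4, 0],
  [0, 0.6, -0.12, -2.8, 0],
  [0, 0.6, -0.12, -2.8, 0],
])

```text
time: 10.25
tool_pos: [526.4, 46.0, 316.9]
tcp_rot: [2.101, 1.566, 0.135]
contact_force: [-0.9, -4.4, 0.3]
grip_width: 22.1
```

Run:
```python
from plant import bot
from h import *
stat(bot.get_obs())
c=bot.capture("scene");d=bot.capture("side");stat(bot.get_obs())
a=cv2.resize(c["frame"][150:240,220:320],None,fx=4,fy=4,interpolation=cv2.INTER_CUBIC);b=cv2.resize(d["frame"][150:240,230:330],None,fx=4,fy=4,interpolation=cv2.INTER_CUBIC)
cv2.imwrite("pics/m4.png",np.hstack([a,b]))
```

```text
t 10.25 grip [527.2  46.1 157.9] r 130.3 g deg 4.46 jaw: deg to go 5.43 Ftool [-0.3  0.8  4.4] w 22.1
t 10.35 grip [527.2  46.1 157.8] r 130.3 g deg 4.48 jaw: deg to go 5.44 Ftool [0.  0.9 6.2] w 22.2
```

View pics/m4.png

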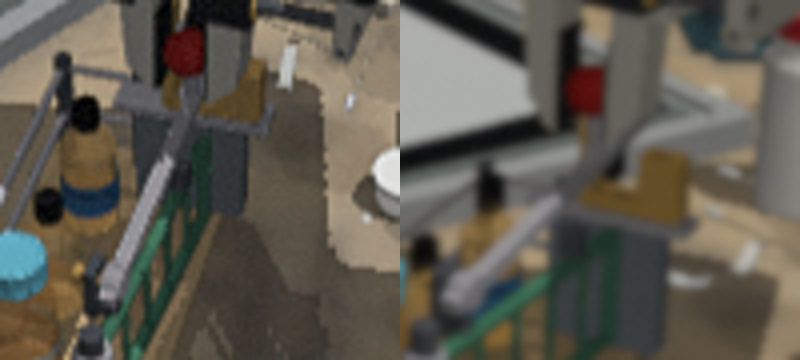

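>>> arm_command([
  [0, 0.05, 0.02, -0.3, 0],
  [0, 0.1, 0.02, -0.5, 0],
  [0, 0.15, 0.02, -0.7, 0],
  [0, 0.2, 0.02, -0.9, 0],
  [0, 0.2, 0.02, -0.9, 0],
])

```text
time: 10.85
tool_pos: [528.2, 45.1, 316.8]
tcp_rot: [2.09, 1.565, 0.141]
contact_force: [-0.2, -2.0, -1.2]
grip_width: 22.4
```

Run:
```python
from plant import bot
from h import *
stat(bot.get_obs())
```

```text
t 10.85 grip [529.1  45.2 157.8] r 130.5 g deg 3.57 jaw: deg to go 4.52 Ftool [1.2 0.5 2. ] w 22.4
```

No contact yet (about 3 mm to go); creeping on.

>>> arm_command([
  [0, 0.05, 0, -0.2, 0],
  [0, 0.1, 0.0, -0.4, 0],
  [0, 0.15, 0.0, -0.7, 0],
  [0, 0.15, 0.0, -0.7, 0],
])

```text
time: 11.25
tool_pos: [529.7, 44.5, 316.8]
tcp_rot: [2.082, 1.565, 0.145]
contact_force: [-1.0, -1.2, -1.6]
grip_width: 22.2
```

Run:
```python
from plant import bot
from h import *
stat(bot.get_obs())
```

```text
t 11.25 grip [530.5  44.6 157.8] r 130.5 g deg 2.87 jaw: deg to go 3.81 Ftool [ 1.5 -0.5  1.5] w 22.2
```

>>> arm_command([
  [0, 0.05, 0, -0.2, 0],
  [0, 0.1, 0.0, -0.4, 0],
  [0, 0.1, 0.0, -0.4, 0],
])

```text
time: 11.55
tool_pos: [530.5, 44.3, 316.8]
tcp_rot: [2.144, 1.566, 0.213]
contact_force: [-1.9, -0.6, -0.9]
grip_width: 22.5
```

Run:
```python
from plant import bot
from h import *
stat(bot.get_obs())
```

```text
t 11.55 grip [531.2  44.4 157.8] r 130.5 g deg 2.56 jaw: deg to go 3.4 Ftool [ 0.9 -1.6  1.2] w 22.5
```

>>> arm_command([
  [0, 0.06, 0, -0.2, 0],
  [0, 0.06, 0.0, -0.2, 0],
])

```text
time: 11.75
tool_pos: [530.8, 44.1, 316.7]
tcp_rot: [2.232, 1.567, 0.306]
contact_force: [-2.8, 0.1, -0.3]
grip_width: 22.0
```

Run:
```python
from plant import bot
from h import *
stat(bot.get_obs())
c=bot.capture("wrist");cv2.imwrite("pics/w5.png",c["frame"])
stat(bot.get_obs())
```

```text
t 11.75 grip [531.5  44.3 157.7] r 130.5 g deg 2.45 jaw: deg to go 3.19 Ftool [ 0.2 -2.6  0.9] w 22.0
t 11.8 grip [531.5  44.3 157.8] r 130.5 g deg 2.43 jaw: deg to go 3.2 Ftool [-0.2 -2.3  1.5] w 22.2
```

>>> arm_command([
  [0, -0.05, 0, 0.1, 0],
  [0, -0.1, 0, 0.2, 0],
  [0, -0.1, 0, 0.2, 0],
  [0, -0.1, 0, 0.2, 0],
])

```text
time: 12.2
tool_pos: [530.1, 44.4, 316.8]
tcp_rot: [2.155, 1.566, 0.225]
contact_force: [-1.5, -2.4, -1.3]
grip_width: 22.3
```

Run:
```python
from plant import bot
from h import *
stat(bot.get_obs())
c=bot.capture("scene");d=bot.capture("side");stat(bot.get_obs())
a=cv2.resize(c["frame"][150:240,220:320],None,fx=4,fy=4,interpolation=cv2.INTER_CUBIC);b=cv2.resize(d["frame"][150:240,230:330],None,fx=4,fy=4,interpolation=cv2.INTER_CUBIC)
cv2.imwrite("pics/m6.png",np.hstack([a,b]))
```

```text
t 12.2 grip [530.9  44.6 157.8] r 130.4 g deg 2.73 jaw: deg to go 3.4 Ftool [ 1.3 -0.6  2.7] w 22.3
t 12.3 grip [530.8  44.6 157.8] r 130.5 g deg 2.74 jaw: deg to go 3.4 Ftool [1.6 0.9 1.8] w 22.3
```

View pics/m6.png

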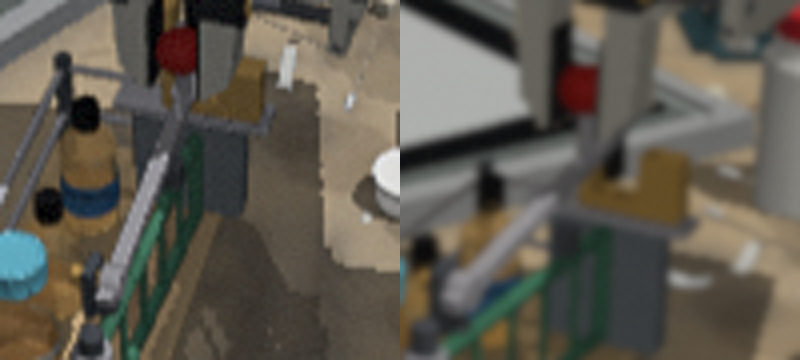

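View pics/w5.png

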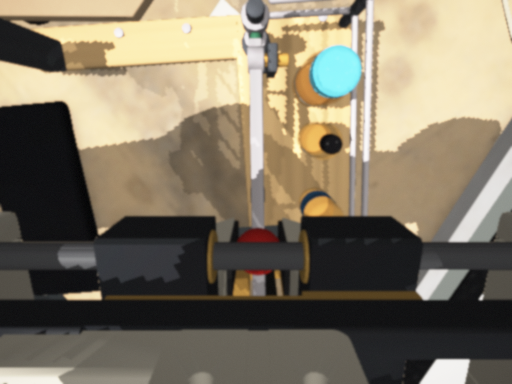

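>>> arm_command([
  [0.16, -0.02, 0.08, 0, 0],
  [0.32, -0.03, 0.16, 0, 0],
  [0.48, -0.03, 0.24, 0, 0],
  [0.64, -0.03, 0.32, 0, 0],
  [0.82, -0.03, 0.41, 0, 0],
  [0.82, -0.03, 0.41, 0, 0],
])

```text
time: 12.9
tool_pos: [528.4, 40.5, 308.4]
tcp_rot: [2.143, 1.566, 0.212]
contact_force: [-0.1, -4.0, -0.0]
grip_width: 22.0
```

Run:
```python
from plant import bot
from h import *
stat(bot.get_obs())
```

```text
t 12.9 grip [529.1  40.6 149.4] r 134.7 g deg 2.86 jaw: deg to go 3.42 Ftool [0.  1.3 3.8] w 22.0
```

>>> arm_command([
  [0.1, 0, 0.07, 0, 0],
  [0.2, 0, 0.12, 0, 0],
  [0.3, 0, 0.17, 0, 0],
  [0.42, 0, 0.22, 0, 0],
  [0.42, 0, 0.22, 0, 0],
])

```text
time: 13.4
tool_pos: [527.7, 38.6, 304.0]
tcp_rot: [2.23, 1.566, 0.299]
contact_force: [1.4, 0.6, -0.7]
grip_width: 22.2
```

Run:
```python
from plant import bot
from h import *
stat(bot.get_obs())
```

```text
t 13.4 grip [528.4  38.8 145. ] r 136.7 g deg 2.88 jaw: deg to go 3.42 Ftool [ 0.7  1.1 -1. ] w 22.2
```

>>> arm_command([
  [0.13, 0, 0.05, 0, 0],
  [0.26, 0, 0.1, 0, 0],
  [0.39, 0, 0.15, 0, 0],
  [0.52, 0, 0.19, 0, 0],
  [0.62, 0, 0.23, 0, 0],
  [0.62, 0, 0.23, 0, 0],
])

```text
time: 14.0
tool_pos: [526.9, 36.3, 297.7]
tcp_rot: [2.238, 1.566, 0.307]
contact_force: [0.9, -1.3, 0.5]
grip_width: 22.2
```

Run:
```python
from plant import bot
from h import *
stat(bot.get_obs())
c=bot.capture("scene");d=bot.capture("side");stat(bot.get_obs())
a=cv2.resize(c["frame"][150:240,220:320],None,fx=4,fy=4,interpolation=cv2.INTER_CUBIC);b=cv2.resize(d["frame"][150:240,230:330],None,fx=4,fy=4,interpolation=cv2.INTER_CUBIC)
cv2.imwrite("pics/m7.png",np.hstack([a,b]))
```

```text
t 14.0 grip [527.6  36.6 138.7] r 139.1 g deg 2.89 jaw: deg to go 3.43 Ftool [-0.5  1.3  0.9] w 22.2
t 14.1 grip [527.6  36.6 138.8] r 139.0 g deg 2.89 jaw: deg to go 3.42 Ftool [-0.6  2.1  1.2] w 22.3
```

View pics/m7.png

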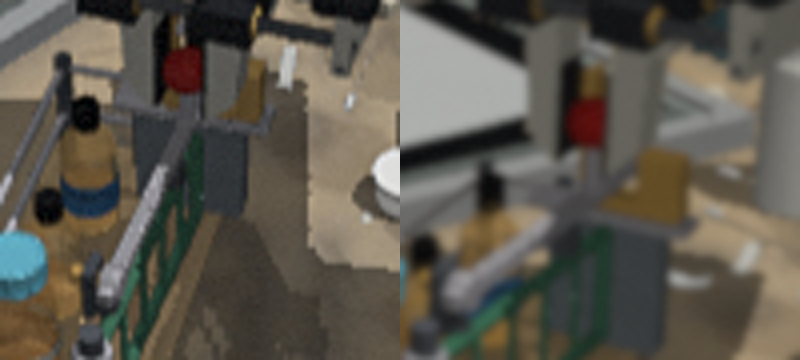

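>>> arm_command([
  [0.1, 0.03, 0.04, 0, 0],
  [0.15, 0.03, 0.06, 0, 0],
  [0.15, 0.03, 0.06, 0, 0],
  [0.15, 0.03, 0.06, 0, 0.3],
  [0.15, 0.03, 0.06, 0, 0.5],
  [0.15, 0.03, 0.06, 0, 0.6],
  [0.15, 0.03, 0.06, 0, 0.7],
  [0.15, 0.03, 0.06, 0, 0.7],
  [0.15, 0.03, 0.06, 0, 0.7],
])

```text
time: 15.0
tool_pos: [526.9, 35.7, 296.3]
tcp_rot: [2.222, 1.566, 0.291]
contact_force: [0.0, -0.3, 2.2]
grip_width: 61.6
```

Run:
```python
from plant import bot
from h import *
stat(bot.get_obs())
c=bot.capture("wrist");cv2.imwrite("pics/w8.png",c["frame"]);stat(bot.get_obs())
```

```text
t 15.0 grip [527.7  35.9 137.3] r 139.6 g deg 2.76 jaw: deg to go 3.42 Ftool [-2.2  0.1  0.3] w 61.6
t 15.05 grip [527.7  35.9 137.3] r 139.6 g deg 2.76 jaw: deg to go 3.42 Ftool [ 0.6  0.4 -0.5] w 63.1
```

View pics/w8.png

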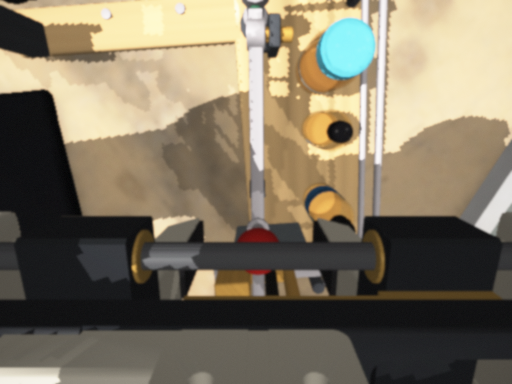

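Released, knob free between the fingers. Straight up, then back toward the robot.

>>> arm_command([
  [-1.5, 0, 0, 0, 0.7],
  [-4, 0, 0, 0, 0.7],
  [-8, 0, 0, 0, 0.7],
  [-12, 0, 0, 0, 0.7],
  [-14, 0, 0, 0, 0.7],
  [-14, -3, 0, 0, 0.7],
  [-14, -8, 0, 0, 0.7],
  [-14, -8, 0, 0, 0.7],
  [-14, -8, 0, 0, 0.7],
])

```text
time: 15.95
tool_pos: [450.9, 64.0, 436.5]
tcp_rot: [2.137, 1.565, 0.207]
contact_force: [0.2, -0.8, 0.8]
grip_width: 64.6
```

Run:
```python
from plant import bot
from h import *
o=bot.get_obs();stat(o)
w=bot.capture("wrist");c=bot.capture("scene");d=bot.capture("side")
S,D=cam(c),cam(d);ks=[red(c["frame"]),red(d["frame"])];print(ks)
cv2.imwrite("pics/w9.png",cv2.resize(w["frame"],(800,600),interpolation=cv2.INTER_CUBIC))
a=cv2.resize(c["frame"][140:240,220:320],None,fx=4,fy=4,interpolation=cv2.INTER_CUBIC);b=cv2.resize(d["frame"][140:240,220:320],None,fx=4,fy=4,interpolation=cv2.INTER_CUBIC)
cv2.imwrite("pics/m9.png",np.hstack([a,b]))
```

```text
t 15.95 grip [451.8  64.2 277.5] r 160.8 g deg 32.98 jaw: deg to go 3.37 Ftool [-0.8  0.5  0.7] w 64.6
[[([295, 98, 20, 16, 273], [303.8, 105.4]), ([262, 163, 9, 9, 67], [266.2, 166.7])], [([325, 148, 24, 13, 246], [336.5, 154.1]), ([273, 176, 11, 11, 94], [278.1, 180.8])]]
```

View pics/m9.png

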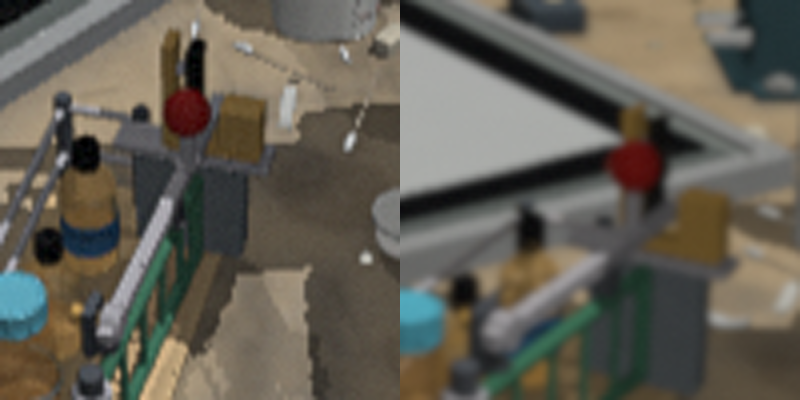

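View pics/w9.png

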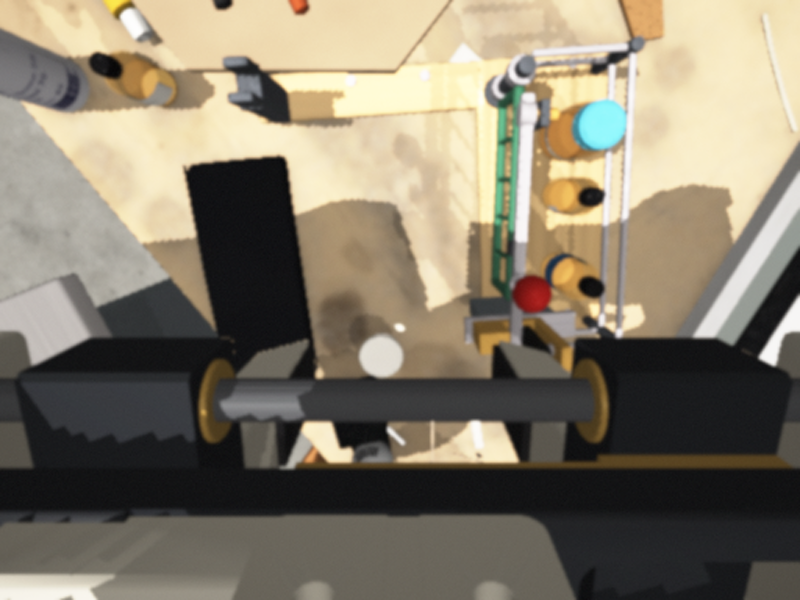

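Run:
```python
from plant import bot
from h import *
c=bot.capture("scene");d=bot.capture("side");S,D=cam(c),cam(d)
X,e=tri([ray(S,(266.2,166.9)),ray(D,(278.2,180.9))]);print(X,e)
v=X[:2]-H;print(np.hypot(*v),np.degrees(-.3)+270-np.degrees(np.arctan2(v[1],v[0]))%360)
stat(bot.get_obs()); print(bot.close_job())
```

```text
[527.48400517  26.85950754 132.59738504] [0.5675899030625973, 0.5675899030624914]
148.26268304774828 1.6259703890948458
t 16.2 grip [453.1  63.6 276.9] r 160.2 g deg 32.51 jaw: deg to go 3.45 Ftool [-0.   0.6  0.6] w 63.9
the job is handed in; nothing more can be done
None
```

I closed and latched the gate and handed the job in at about 16 s of the 58 s allowed. By my checks the bar is down in the brass notch. The hand-in gave no verdict.

**What I did**
- I gripped the knob, lifted the bar about 0.2 rad clear of the hold-back catch, and swung the gate shut along its arc.
- I then crept in until the bar touched the rubber buffer, with about 2.5 N felt at the knob. I backed off about 0.7 mm and lowered the bar into the notch while still holding it.
- I released the knob, lifted away and moved back toward the robot.

**Last checks**
- **Bar and gate:** the final pictures show the bar between the low cheek and the buffer. My estimate of the gate angle is 0.03–0.05 rad, inside the allowed band.
- **Knob height:** with the hand at the knob just before I let go, the height matched a level bar.
- **Robot:** the arm stands clear of everything, with contact force near zero.
- **Bottles:** all three are upright and look to be where they started, though I judged this by eye and did not measure it.
- **Forces:** no tool reading showed more than about 8 N while moving. Most of that was sideways pull along the gate, because my estimate of the hinge position was about 3 mm off and I corrected it on the way. The force on the catches themselves I could only infer from the tool.

**Disagreement:** the last two-camera fix of the knob was off from the geometry. It gave a height of 133 mm instead of 136 mm, and about 148 mm from the hinge instead of 140 mm. I put this down to shallow viewing angles at that distance, and it was not precise enough to confirm the 0.02 rad lift limit on its own.

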